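# Sort the stripped valve-gear parts into their sample trays

### The arm

A 6-joint arm with a two-finger parallel gripper is mounted at the origin on the work surface. World frame = base frame: x ahead of the robot, y to its left, z up, the work surface at z = 0. Lengths are in m, angles in rad, forces in N, time in s.
With the tool pointing down it reaches from about 0.3 to 0.875 m from the base axis. Payload 6.4 kg.
Tool frame: the origin (TCP) lies on the centre line of the jaws, within the pads' length; the fingertips stand 22 mm ahead of it and the grasp point (between the pads) lies 3 mm ahead of it; z points along the fingers, y is the line along which they close (so a half turn about z gives the same grasp; the last joint's range is limited). The gripper opens to 85 mm and grips with 20 to 120 N. Pads are 22 mm wide; open, the fingers measure 114 mm over their backs; the gripper's body (76 mm by 85 mm) begins 54 mm behind the grasp point. The pads swing forward as they close: fully open they stand 13 mm farther back than shut.
Start: joints at [-1.31, 0.181, 1.607, -0, 1.354, -0.206], TCP at [0.259, -0.513, 0.215] pointing down, gripper open.
Joint ranges: [-2.99, 2.99], [-0.89, 2.07], [0.3, 2.58], [-1.14, 4.28], [0, 2.63], [-3.12, 3.12]. Speed limits (rad/s): [2.57, 2.57, 3.01, 3.14, 3.14, 3.14].

### API

Orientations are given as a unit quaternion [w, x, y, z].
In Python, from bench import ctrl gives the robot as it stands. The module is installed in compiled form; this text tells all that it offers.
- The arm moves only by the tool servo_tool, never from a script. Its argument "commands" is a list of rows, each a list of 3 entries, a list of its own where there are three numbers: the shift along the tool's x, y, z in mm, then the turn about the tool's z in rad, then the finger opening in mm, from 0 to 85.4. In form: [[[dx, dy, dz], turn, jaw], ...]. A call has 1 to 20 rows; each row shifts and turns the commanded pose from where the row before left it, along the tool's axes as they then stand; what a row does not reach is not made up. A row lasts 1/8 s, in which the tool goes at most 62.5 mm and 10.7 degrees, less where a joint would pass 70% of its speed; a pose out of reach is approached as far as the arm can. A call with a gripper value outside its range is refused whole. The fingers move at their own pace and stop on an object; the grip force is fixed at half the most. Time passes only in rows, so rows that do not move let the fingers close. It gives the time, the measured TCP pose, the force, the opening and the grip force at its end, in the units of the state.
- ctrl.get_obs(): the state, without advancing time (a new reading comes with each control period).
- ctrl.camera(name): name is "scene" or "top" or "wrist"; returns a dict with "color" (400x640x3 uint8, red, green, blue), "z_map" (400x640 float32, m along the optical axis (not along the pixel's ray), 0 where there is no reading), "fx", "fy", "cx", "cy" (pixels), "R" (3x3) and "t" (3): a world point X has camera coordinates R X + t. Camera axes: x right, y down, z forward; pixel columns grow to the right and rows downward; lengths in m; the calibration is good to about 2 mm. The wrist camera is an equidistant fisheye: a pixel r from the principal point sees the ray r / f radians off the axis. A picture is of the moment at which its call begins.
- ctrl.hand_in(): hands the job in; it is judged then, once.
The state is a dict: "time_s": time; "q": joint angles; "dq": joint speeds; "joint_efforts": joint torques, N m; "eef_pos": TCP position; "eef_rot": TCP orientation; "wrist_force": force on the tool from outside, world axes, zero at the start; "torque": the same for the moment, N m; "opening": opening from 0.0 (shut) to 1.0 (fully open); "grasp_force": force on a finger pad.
Only numpy, scipy, OpenCV 4.12 (cv2) and the standard library are available. Lean on these libraries where they do the work, as an engineer would, in place of code of your own. Each camera call takes 0.05 s, during which the arm holds its last target. There are 200 camera calls.

### The job

Pull the thin spring and the wide spring apart and sort the five loose engine parts (thin spring, wide spring, bucket tappet, camshaft bearing cap, ball bearing) into the trays: each goes into the empty bay of the tray whose fixed sample is the same kind and size of part. Leave every part standing the way up it stands now, flat on the tray floor between the bay's walls, let go and at rest.

Things in the scene. Friction and masses are not known exactly. Their poses are not given: they have to be found in the camera images.
- outer_spring: loose steel coil spring, the wide one, standing upright: outside diameter 38, bore 27.6, height 40 (in mm, as all sizes here). At the start the thin spring stands loosely in its bore, also on the bench, and sticks out 16 above it. Rigid, will not compress. Origin: centre of the underside, z up along its axis.
- inner_spring: loose steel coil spring, the thin tall one: outside diameter 20, height 56, solid to the touch. It stands upright inside the wide spring at the start, about 3 off its wall. Rigid. Origin: centre of the underside, z up along its axis.
- tappet: loose bucket tappet: plain closed steel cylinder, diameter 34, height 26, standing upright. Origin: centre of the underside, z up along its axis.
- cam_cap: loose aluminium camshaft bearing cap: a small bridge, 48 long (its x) by 22 wide (its y) by 28 high, standing on two feet (each 14 long, 18 high, tops with a bolt hole) joined by a raised middle 22 long whose underside is 16 above the ground. Flat parallel sides 22 apart. Origin: centre of the underside, z up.
- bearing: loose ball bearing lying flat: ring of outside diameter 42, bore 20, height 12. Origin: centre of the underside, z up along its axis.
- tray_outer: dull teal tray, fixed: 131 (x) by 96 (y), floor 3 thick, walls 3 thick, 10 high above the floor. Origin on the bench under the middle of its empty bay (inside 66 in x, 90 in y). Its +x points to a second bay (middle 64 from the origin, beyond a 10 high divider) with a fixed sample at its middle: a wide spring (38 diameter, 40 high).
- tray_inner: dull teal tray, fixed: 131 (x) by 96 (y), floor 3 thick, walls 3 thick, 10 high above the floor. Origin on the bench under the middle of its empty bay (inside 66 in x, 90 in y). Its +x points to a second bay (middle 64 from the origin, beyond a 10 high divider) with a fixed sample at its middle: a thin tall spring (20 diameter, 56 high).
- tray_tappet: dull teal tray, fixed: 131 (x) by 96 (y), floor 3 thick, walls 3 thick, 10 high above the floor. Origin on the bench under the middle of its empty bay (inside 66 in x, 90 in y). Its +x points to a second bay (middle 64 from the origin, beyond a 10 high divider) with a fixed sample at its middle: a bucket tappet (34 diameter, 26 high).
- tray_cap: dull teal tray, fixed: 131 (x) by 96 (y), floor 3 thick, walls 3 thick, 10 high above the floor. Origin on the bench under the middle of its empty bay (inside 66 in x, 90 in y). Its +x points to a second bay (middle 64 from the origin, beyond a 10 high divider) with a fixed sample at its middle: a camshaft bearing cap (48 along x, 22 wide, 28 high).
- tray_bearing: dull teal tray, fixed: 131 (x) by 96 (y), floor 3 thick, walls 3 thick, 10 high above the floor. Origin on the bench under the middle of its empty bay (inside 66 in x, 90 in y). Its +x points to a second bay (middle 64 from the origin, beyond a 10 high divider) with a fixed sample at its middle: a ball bearing (42 diameter, 12 high).
Things that resemble listed ones, but are neither listed nor needed, are in the scene too. Leave any blue look-alike of the outer_spring alone.

How it is judged:
By the outcome, as a careful person would: the job done as asked, in the order asked, and still so for the second after the job is handed in, with the robot touching nothing.
It also fails if it takes over 128 s, if anything falls off the work surface, if the arm or the gripper's body presses on something with over 40 N, if the wrist force passes 120 N, or if a joint passes its speed limit or range.

## Working session

There is one attempt and no reset: what is moved stays moved. The work goes in short steps, Python scripts to look and compute and a tool call to move; the robot and the scene stay as the last step left them, time stands still between calls to the robot, and variables do not carry over. Pictures are saved under pics/ and viewed, at most 14 in all, crops included, and the job is handed in when it is done.

Besides the shell and the picture viewer there is one more tool, called after "Request:" by a JSON object that holds its "method" and its "body". servo_tool: Moves the arm, as the interface text tells. Its arguments: {"type":"object","properties":{"commands":{"type":"array"}},"required":["commands"]}

```bash
mkdir -p pics; cat > h.py <<'E'
import numpy as np, cv2
from bench import ctrl
def snap(n,f):
    c=ctrl.camera(n); cv2.imwrite(f'pics/{f}.png',c['color'][:,:,::-1]); np.savez(f'pics/{f}.npz',**c); return c
def cloud(c):
    v,u=np.mgrid[:400,:640]; z=c['z_map']
    P=np.stack([(u-c['cx'])/c['fx']*z,(v-c['cy'])/c['fy']*z,z],-1)
    W=(P-c['t'])@c['R']; W[z==0]=np.nan; return W
E
python3 - <<'E'
from h import *
o=ctrl.get_obs(); print(o)
for n in('top','scene'):
    c=snap(n,n); print(n,c['fx'],c['R'].round(3).tolist(),c['t'], (c['z_map']>0).mean())
E
```

```text
{'time_s': 0.0, 'q': array([-1.31033623e+00,  1.81521057e-01,  1.60801064e+00,  1.09200430e-05,
        1.35380276e+00, -2.06308033e-01]), 'dq': array([-0.00100646,  0.00020296, -0.00045577,  0.00030349,  0.00102033,
        0.00041391]), 'joint_efforts': array([ 2.00654863e-04, -4.44864500e+01, -3.51339519e+01, -1.77757342e-04,
        9.25336877e-03,  1.91059951e-05]), 'eef_pos': array([ 0.25861341, -0.51290996,  0.21379415]), 'eef_rot': array([-8.70724534e-04,  9.72889235e-01,  2.31269926e-01, -1.82486198e-05]), 'wrist_force': array([-0.35562499, -0.25096915,  0.85854418]), 'torque': array([-0.01993986, -0.00368698,  0.03285984]), 'grasp_force': 0.0, 'opening': 1.0008550056693606}
top 415.27160548344506 [[-0.028, -1.0, 0.006], [-0.995, 0.028, -0.093], [0.093, -0.009, -0.996]] [0.00548629 0.4985381  0.99356955] 0.99618359375
scene 380.30133746784554 [[-0.255, 0.967, 0.023], [0.613, 0.18, -0.769], [-0.748, -0.182, -0.638]] [ 0.11517809 -0.27777135  1.18776318] 0.99602734375
```

View pics/top.png

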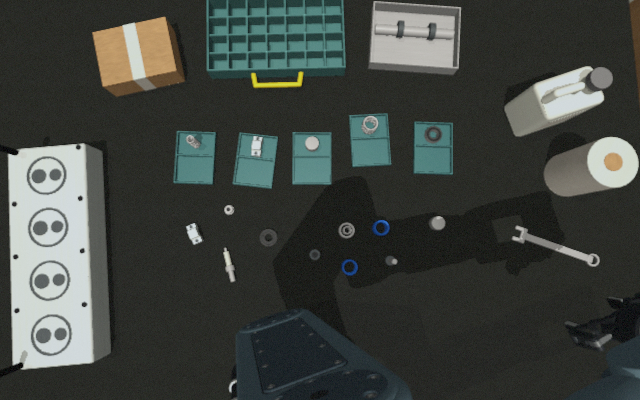

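View pics/scene.png

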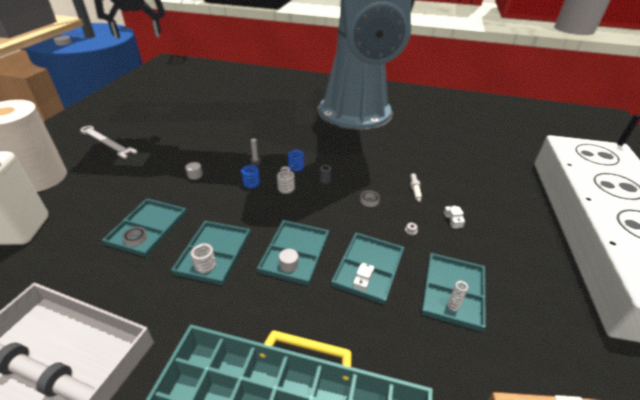

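The top view shows the spring pair at (346,230), with a thin spring inside the grey coil. The blue look-alikes are at (381,228) and (350,267). The tappet is at (438,223), the bearing at (268,238) and the cap at (194,234). The remaining bits are a nut (229,210), a dark plug (315,255), a bolt (391,261) and a spark plug (229,265). Tray samples from left to right are thin spring, cap, tappet, wide spring and bearing. Each sample sits in the far bay, and the empty bays are nearer the robot.

```bash
python3 - <<'E'
from h import *
from scipy import ndimage as nd
L={n:dict(np.load(f'pics/{n}.npz')) for n in('top','scene')}
Wt=cloud(L['top']); Ws=cloud(L['scene'])
seeds=dict(pair=(346,230),tappet=(438,223),bearing=(268,238),cap=(194,234),dark=(315,255),bolt=(391,261),nut=(229,210))
b=[np.nanmedian(W[...,2][(W[...,0]>.3)&(W[...,0]<.55)&(abs(W[...,1])<.3)]) for W in(Wt,Ws)]; print('bench',b)
for k,(u,v) in seeds.items():
    p=np.nanmedian(Wt[v-3:v+4,u-3:u+4].reshape(-1,3),0)
    for W,bb,n in((Wt,b[0],'top'),(Ws,b[1],'scene')):
        m=(np.hypot(W[...,0]-p[0],W[...,1]-p[1])<.04)&(W[...,2]-bb>.005)
        q=W[m]; 
        if len(q)<5: print(k,n,len(q));continue
        zt=np.percentile(q[:,2],95); t=q[q[:,2]>zt-.005]
        r=cv2.minAreaRect((t[:,:2]*1000).astype(np.float32))
        print(k,n,len(q),'ztop',(zt-bb).round(4),'mid',((t.max(0)+t.min(0))/2).round(4)[:2],'rect',np.round(r[0],1),np.round(r[1],1),round(r[2],1))
# trays : teal mask in top
hsv=cv2.cvtColor(L['top']['color'],cv2.COLOR_RGB2HSV); m=((hsv[...,0]>75)&(hsv[...,0]<100)&(hsv[...,1]>90)&(hsv[...,2]>40)).astype(np.uint8)
m[:105]=0;m[190:]=0
l,n=nd.label(nd.binary_closing(m,iterations=3))
for i in range(1,n+1):
    q=Wt[(l==i)]; 
    if len(q)<500: continue
    # 3mm floor mean height
    r=cv2.minAreaRect((q[:,:2]*1000).astype(np.float32)); print('tray',len(q),np.round(r[0],1),np.round(r[1],1),round(r[2],1), 'z',np.nanpercentile(q[:,2]-b[0],[10,50,90]).round(4))
c=L['top']['color'][195:285,170:460,::-1]; c=cv2.convertScaleAbs(cv2.resize(c,(797,247),interpolation=cv2.INTER_CUBIC),alpha=2); 
s=L['scene']['color'][140:250,160:480,::-1]; s=cv2.convertScaleAbs(cv2.resize(s,(797,274),interpolation=cv2.INTER_CUBIC),alpha=1.8)
cv2.imwrite('pics/crop1.png',np.vstack([c,s]))
E
```

```text
bench [np.float64(0.0010575016122513884), np.float64(-0.00021002750087724623)]
pair top 164 ztop 0.0555 mid [ 0.4373 -0.0805] rect [437.3 -80.5] [16.6 16.6] 88.4
pair scene 318 ztop 0.0539 mid [ 0.4375 -0.0779] rect [437.  -78.4] [19.6 17.9] 13.6
tappet top 178 ztop 0.0279 mid [ 0.4491 -0.3051] rect [ 449.3 -304.9] [31.8 31.9] 56.1
tappet scene 196 ztop 0.0266 mid [ 0.4491 -0.302 ] rect [ 449.4 -301.9] [32.5 32.2] 84.3
bearing top 181 ztop 0.0145 mid [0.4259 0.1117] rect [425.9 111.8] [39.7 39.2] 88.5
bearing scene 208 ztop 0.0129 mid [0.4271 0.1139] rect [427.3 114.2] [41.8 40. ] 9.1
cap top 206 ztop 0.029 mid [0.4402 0.2912] rect [440.  291.2] [22.5 21. ] 16.7
cap scene 279 ztop 0.0287 mid [0.4411 0.2936] rect [441.  294.2] [22.1 21.5] 22.1
dark top 93 ztop 0.0382 mid [ 0.3817 -0.0023] rect [381.6  -2.3] [23.6 23.6] 43.4
dark scene 174 ztop 0.0368 mid [0.3809 0.0007] rect [381.8   0.7] [24.6 24.1] 30.8
bolt top 85 ztop 0.0673 mid [ 0.361  -0.1857] rect [ 361.  -185.7] [11.9  9.3] 89.4
bolt scene 149 ztop 0.0662 mid [ 0.3611 -0.1833] rect [ 361.2 -182.7] [ 9.5 10.6] 48.6
nut top 54 ztop 0.0149 mid [0.4987 0.2081] rect [498.6 208. ] [17.7 17.2] 2.6
nut scene 75 ztop 0.0148 mid [0.4981 0.2105] rect [497.9 210.4] [19.7 16.2] 5.9
tray 1591 [ 663.  -148.1] [130.7  95.4] 1.6 z [0.0005 0.0033 0.0115]
tray 1756 [ 638.4 -307.8] [ 96.2 132.2] 87.8 z [0.0005 0.0034 0.0121]
tray 1706 [nan nan] [0. 0.] 0.0 z [0.0004 0.0032 0.0116]
```

View pics/crop1.png

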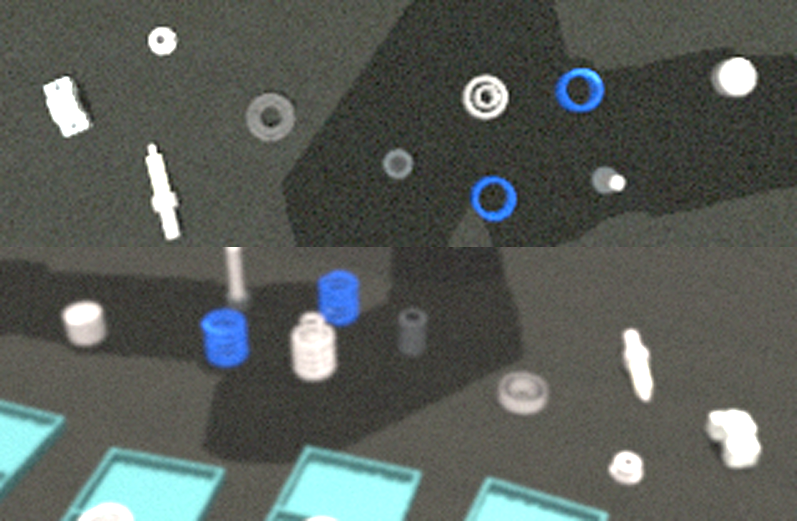

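The crop confirms the targets. The outer_spring is the grey coil with a thin coil in its bore at top (346,230); the blue rings at (381,228) and (350,267) are the decoys. The thin spring is the coil inside the grey one. The dark hollow cylinder at (315,255) is 37 high and about 24 across, and the pin at (391,261) is 66 high, so neither fits. Next are the tray poses and the cap's yaw.

```bash
cat >> h.py <<'E'
def wcloud(c):
    v,u=np.mgrid[:400,:640]; z=c['z_map']; x=u-c['cx'];y=v-c['cy']; r=np.hypot(x,y)+1e-9; th=np.minimum(r/c['fx'],1.5)
    P=np.stack([x/r*np.tan(th)*z,y/r*np.tan(th)*z,z],-1)
    W=(P-c['t'])@c['R']; W[(z==0)|(th>1.3)]=np.nan; return W
E
python3 - <<'E'
from h import *
from scipy import ndimage as nd
for name in('top','scene'):
    c=dict(np.load(f'pics/{name}.npz')); W=cloud(c)
    hsv=cv2.cvtColor(c['color'],cv2.COLOR_RGB2HSV)
    teal=((hsv[...,0]>75)&(hsv[...,0]<100)&(hsv[...,1]>90)&(hsv[...,2]>40))&(W[...,0]<.74)&(W[...,0]>.52)&(W[...,2]<.03)
    q=W[teal]; 
    g=np.zeros((300,900),np.uint8)
    ij=((q[:,:2]-[.5,-.45])*1000).astype(int); ok=(ij>=0).all(1)&(ij[:,0]<300)&(ij[:,1]<900); g[ij[ok,0],ij[ok,1]]=1
    l,n=nd.label(nd.binary_closing(np.pad(g,10),iterations=4)[10:-10,10:-10])
    lab=l[ij[ok,0],ij[ok,1]]; q=q[ok]
    for i in range(1,n+1):
        p=q[lab==i]
        if len(p)<400: continue
        r=cv2.minAreaRect((p[:,:2]*1000).astype(np.float32)); a=r[2] if r[2]<45 else r[2]-90
        a_=np.radians(a); o=np.array(r[0])-32*np.array([np.cos(a_),np.sin(a_)])
        print(name,'tray c',np.round(r[0],1),np.round(r[1],1),'yaw deg',round(a,1),'bay',o.round(1))
    m=(np.hypot(W[...,0]-.4405,W[...,1]-.2925)<.04)&(W[...,2]>.012)
    r=cv2.minAreaRect((W[m][:,:2]*1000).astype(np.float32)); print('cap',np.round(r,1) if 0 else r)
    m=(np.hypot(W[...,0]-.4373,W[...,1]+.079)<.025)&(W[...,2]>.025)&(W[...,2]<.046)
    t=W[m]; print('wide',((t.max(0)+t.min(0))/2).round(4),(t.max(0)-t.min(0)).round(4))
E
```

```text
top tray c [630.1 290.9] [ 96.6 130.7] yaw deg -3.7 bay [598.2 292.9]
top tray c [ 638.7 -306.7] [ 97.6 132. ] yaw deg -3.4 bay [ 606.8 -304.8]
top tray c [ 669.5 -147.4] [116.6  96.9] yaw deg 0.8 bay [ 637.5 -147.8]
cap ((440.3082275390625, 291.97113037109375), (47.79840850830078, 23.623260498046875), 21.072580337524414)
wide [ 0.4379 -0.0797  0.035 ] [0.0362 0.0365 0.0194]
scene tray c [584.7   2.4] [94.4 59.8] yaw deg -2.2 bay [552.7   3.7]
scene tray c [ 604.7 -305.8] [87.5 63.8] yaw deg -4.0 bay [ 572.8 -303.5]
scene tray c [ 627.8 -146.1] [60.4 94.8] yaw deg 1.2 bay [ 595.8 -146.8]
scene tray c [ 719.9 -150.8] [105.1  46.7] yaw deg -22.0 bay [ 690.2 -138.8]
cap ((440.76275634765625, 293.8123474121094), (48.27466583251953, 23.494998931884766), 24.274263381958008)
wide [ 0.4382 -0.077   0.0355] [0.0369 0.0355 0.0209]
```

Request:
{"method": "servo_tool", "body": {"commands": [[[35.4,-30.8,0],0,85],[[35.4,-30.8,0],0,85],[[35.4,-30.8,0],0,85],[[35.4,-30.8,0],0,85],[[35.4,-30.8,0],0,85],[[35.4,-30.8,0],0,50],[[35.4,-30.8,0],0,50],[[35.4,-30.8,0],0,50],[[35.4,-30.8,0],0,50],[[35.4,-30.8,0],0,50],[[0,0,0],0.156,50],[[0,0,0],0.156,50],[[0,0,20],0.155,50],[[0,0,0],0,50],[[0,0,0],0,50]]}}

```text
time_s: 1.98
eef_pos: [0.4363, -0.0792, 0.195]
eef_rot: [-0.0, 1.0, 0.001, -0.0]
wrist_force: [-0.2, -0.1, 0.4]
opening: 0.582
grasp_force: 0.0
```

```bash
python3 - <<'E'
from h import *
from scipy import ndimage as nd
o=ctrl.get_obs(); print(o['eef_pos'],o['eef_rot'],o['opening'],o['q'])
c=snap('wrist','w1'); print(c['fx'],c['R'].round(3).tolist(),(-c['R'].T@c['t']).round(4)); W=wcloud(c)
W2=W; t=W[(np.hypot(W[...,0]-.437,W[...,1]+.079)<.03)&(W[...,2]>.03)&(W[...,2]<.07)]
h=t[t[:,2]>np.percentile(t[:,2],98)-.006]; print('thin',len(h),((h.max(0)+h.min(0))/2).round(4),(h.max(0)-h.min(0)).round(4),h[:,2].max())
w=t[(t[:,2]<.043)]; print('wide',((w.max(0)+w.min(0))/2).round(4),(w.max(0)-w.min(0)).round(4))
print('bench',np.nanmedian(W[...,2]))
c=snap('top','top2');W=cloud(c)
hsv=cv2.cvtColor(c['color'],cv2.COLOR_RGB2HSV)
for name in('top','scene'):
    c=dict(np.load(f'pics/{name}.npz')); W=cloud(c)
    for y,x in((.293,.60),(.15,.58),(.003,.58),(-.147,.63),(-.305,.61)):
        # floor of the near bay: inner floor pts
        m=(W[...,2]>.0085)&(W[...,2]<.018)&(abs(W[...,1]-y)<.068)&(W[...,0]>.52)&(W[...,0]<.74)
        p=W[m]; 
        if len(p)<50: print(len(p)); continue
        r=cv2.minAreaRect((p[:,:2]*1000).astype(np.float32)); a=r[2] if r[2]<45 else r[2]-90
        a_=np.radians(a); oo=np.array(r[0])-32*np.array([np.cos(a_),np.sin(a_)])
        print(name,len(p),np.round(r[0],1),np.round(r[1],1),'yaw',round(a,1),'bay',oo.round(1))
E
```

```text
[ 0.43633253 -0.07918284  0.1949927 ] [-2.52305438e-05  9.99999104e-01  1.33797936e-03 -3.29928344e-05] 0.5817967706435804 [-4.48399677e-01 -1.05028170e-01  1.94383181e+00  1.73773831e-05
  1.30287038e+00  1.11971609e+00]
309.70691628693146 [[0.003, -1.0, -0.001], [-0.964, -0.003, 0.266], [-0.266, 0.0, -0.964]] [ 0.5037 -0.0788  0.353 ]
thin 171 [ 0.4361 -0.08    0.0526] [0.0194 0.0179 0.0068] 0.05603152074791963
wide [ 0.4358 -0.0801  0.0365] [0.0384 0.0378 0.013 ]
bench -0.0006580470487444548
top 377 [630.8 290.9] [ 97.7 132. ] yaw -3.8 bay [598.9 293. ]
top 340 [619.6 140.1] [ 97.  131.5] yaw -8.3 bay [587.9 144.7]
top 358 [621.5  -1.8] [ 95.6 131.1] yaw -1.4 bay [589.5  -1.1]
top 358 [ 663.7 -148.5] [132.   96.5] yaw 1.5 bay [ 631.7 -149.4]
top 543 [ 638.9 -306.5] [ 97.3 132. ] yaw -3.4 bay [ 607.  -304.6]
scene 788 [630.3 293.1] [ 96.7 134. ] yaw -3.4 bay [598.3 295. ]
scene 675 [618.4 141.8] [ 96.4 134.8] yaw -8.2 bay [586.8 146.3]
scene 660 [620.6   0.9] [ 97.  133.8] yaw -1.4 bay [588.7   1.7]
scene 726 [ 662.5 -146.2] [134.3  97.5] yaw 1.6 bay [ 630.5 -147.2]
scene 895 [ 637.6 -304.3] [ 99.6 133.9] yaw -3.4 bay [ 605.6 -302.4]
```

View pics/w1.png

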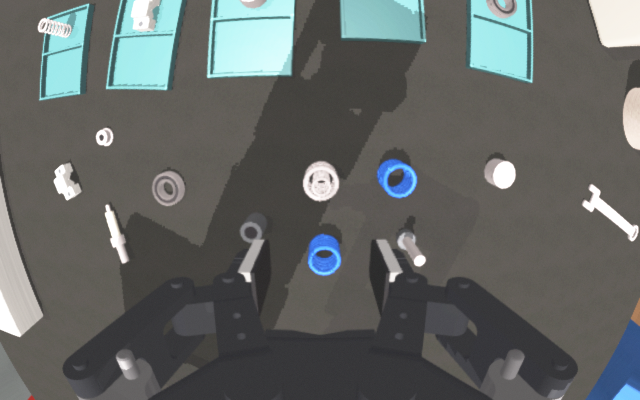

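The wrist view shows the pair at (321,181), clear of both jaws; the blue rings are at (397,178) and (324,254). All three views agree on the position to within about 1.5 mm. I'll lower the open jaws around the exposed end of the thin spring.

Request:
{"method": "servo_tool", "body": {"commands": [[[0.5,0,43],0,45],[[0,0,43],0,45],[[0,0,30],0,45],[[0,0,13],0,45],[[0,0,0],0,45],[[0,0,0],0,30],[[0,0,0],0,10],[[0,0,0],0,10],[[0,0,0],0,10],[[0,0,0],0,10]]}}

```text
time_s: 3.32
eef_pos: [0.4369, -0.0792, 0.0658]
eef_rot: [0.0, 1.0, -0.0, 0.0]
wrist_force: [-0.1, 0.3, 0.6]
opening: 0.118
grasp_force: 0.0
```

```bash
python3 - <<'E'
from h import *
c=snap('wrist','w2'); cv2.imwrite('pics/w2c.png',cv2.resize(c['color'][120:400,170:470,::-1],None,fx=2,fy=2))
W=wcloud(c); s=snap('scene','s2')
cv2.imwrite('pics/s2c.png',cv2.resize(s['color'][100:220,210:390,::-1],None,fx=4,fy=4,interpolation=cv2.INTER_CUBIC))
t=W[(np.hypot(W[...,0]-.437,W[...,1]+.079)<.03)&(W[...,2]>.03)&(W[...,2]<.07)]
w=t[(t[:,2]<.043)]; print('wide',((w.max(0)+w.min(0))/2).round(4),(w.max(0)-w.min(0)).round(4))
E
```

```text
wide [ 0.4364 -0.0795  0.0365] [0.0369 0.0374 0.0129]
```

View pics/w2c.png

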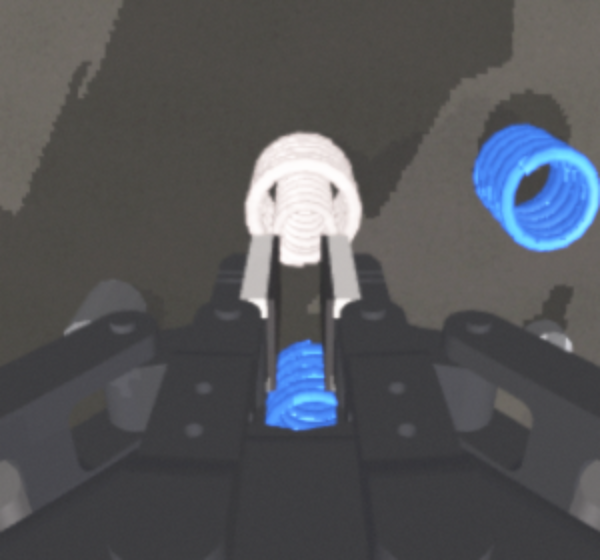

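View pics/s2c.png

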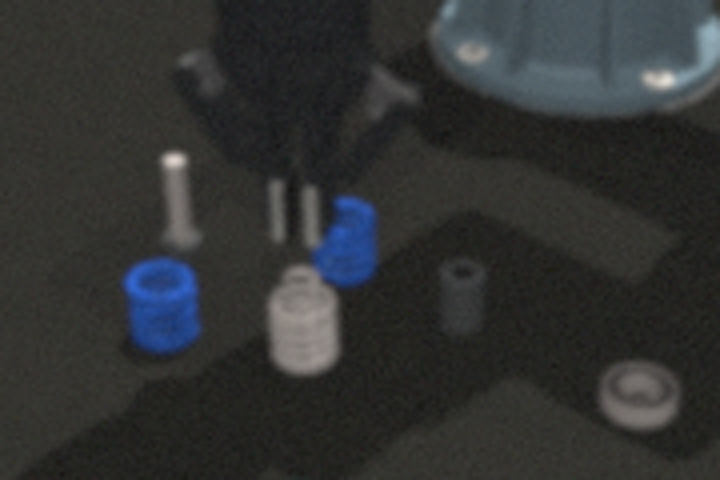

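The jaws closed to 10 mm on nothing. Wrist crop: the pads at (265-340, 250-300) are not around the spring at (300,215). I'll measure where the pads really are.

```bash
python3 - <<'E'
from h import *
c=dict(np.load('pics/s2.npz')); W=cloud(c)
X=np.array([.437,-.079,.044]); p=c['R']@X+c['t']; print('expected tip px',p[0]/p[2]*c['fx']+c['cx'],p[1]/p[2]*c['fy']+c['cy'])
for u,v in((279,158),(279,152),(288,160),(288,155),(288,150)): print((u,v),W[v,u].round(3))
c=dict(np.load('pics/w2.npz')); Ww=wcloud(c); print('campos',(-c['R'].T@c['t']).round(4))
for u,v in((299,255),(299,265),(342,255),(342,265),(300,242),(340,242),(320,225),(320,245)): print((u,v),Ww[v,u].round(3))
m=(abs(W[...,1]+.079)<.02)&(W[...,2]>.03)&(W[...,2]<.075)&(W[...,0]>.38)&(W[...,0]<.47)
q=W[m]; print(len(q)); 
for z in np.arange(.03,.075,.005):
    s=q[(q[:,2]>=z)&(q[:,2]<z+.005)]; print(z.round(3),len(s),np.percentile(s[:,0],[2,20,50,80,98]).round(3) if len(s) else '')
E
```

```text
expected tip px 284.97280407706523 172.5596426392349
(279, 158) [ 0.449 -0.087  0.089]
(279, 152) [ 0.448 -0.086  0.104]
(288, 160) [ 0.447 -0.067  0.086]
(288, 155) [ 0.447 -0.067  0.099]
(288, 150) [ 0.452 -0.065  0.114]
campos [ 0.5041 -0.0789  0.2238]
(299, 255) [ 0.448 -0.07   0.106]
(299, 265) [ 0.448 -0.071  0.115]
(342, 255) [ 0.448 -0.088  0.105]
(342, 265) [ 0.448 -0.088  0.115]
(300, 242) [ 0.448 -0.07   0.091]
(340, 242) [ 0.448 -0.088  0.091]
(320, 225) [ 0.443 -0.079  0.053]
(320, 245) [ 0.428 -0.079  0.05 ]
170
0.03 43 [0.422 0.438 0.45  0.453 0.455]
0.035 70 [0.423 0.43  0.444 0.453 0.456]
0.04 14 [0.434 0.437 0.443 0.447 0.451]
0.045 12 [0.428 0.437 0.443 0.446 0.448]
0.05 21 [0.429 0.431 0.44  0.443 0.446]
0.055 10 [0.43  0.431 0.434 0.44  0.447]
0.06 0 
0.065 0 
0.07 0
```

```bash
python3 - <<'E'
from h import *
for f,fn in(('w2',wcloud),('s2',cloud)):
    c=dict(np.load(f'pics/{f}.npz')); W=fn(c)
    m=(abs(W[...,1]+.079)<.03)&(W[...,2]>.06)&(W[...,2]<.15)&(abs(W[...,0]-.437)<.03)
    q=W[m]
    for z in np.arange(.06,.13,.005):
        s=q[(q[:,2]>=z)&(q[:,2]<z+.005)]; print(f,z.round(3),len(s),s[:,0].min().round(3) if len(s) else '',s[:,0].max().round(3) if len(s) else '',s[:,1].min().round(3) if len(s) else '',s[:,1].max().round(3) if len(s) else '')
    print('minz',q[:,2].min())
E
```

```text
w2 0.06 0    
w2 0.065 0    
w2 0.07 0    
w2 0.075 0    
w2 0.08 22 0.441 0.447 -0.084 -0.074
w2 0.085 223 0.426 0.449 -0.096 -0.061
w2 0.09 229 0.426 0.449 -0.097 -0.06
w2 0.095 278 0.443 0.449 -0.097 -0.06
w2 0.1 380 0.428 0.449 -0.097 -0.06
w2 0.105 333 0.426 0.449 -0.097 -0.06
w2 0.11 243 0.439 0.449 -0.097 -0.06
w2 0.115 639 0.426 0.449 -0.094 -0.064
w2 0.12 409 0.43 0.451 -0.105 -0.052
w2 0.125 1166 0.425 0.451 -0.109 -0.049
w2 0.13 1074 0.429 0.451 -0.109 -0.049
minz 0.08314759829217146
s2 0.06 0    
s2 0.065 0    
s2 0.07 0    
s2 0.075 0    
s2 0.08 10 0.43 0.449 -0.088 -0.065
s2 0.085 22 0.431 0.45 -0.093 -0.061
s2 0.09 36 0.43 0.45 -0.096 -0.058
s2 0.095 34 0.43 0.451 -0.095 -0.058
s2 0.1 35 0.428 0.449 -0.095 -0.058
s2 0.105 38 0.429 0.451 -0.095 -0.058
s2 0.11 36 0.429 0.452 -0.094 -0.058
s2 0.115 36 0.427 0.451 -0.093 -0.058
s2 0.12 27 0.423 0.452 -0.103 -0.054
s2 0.125 53 0.427 0.453 -0.109 -0.049
s2 0.13 63 0.427 0.452 -0.109 -0.05
minz 0.0812333961758297
```

Both cameras put the fingertips at z≈0.083 with the TCP reading 0.066. The tips are therefore about 17 mm behind the reported TCP, where the text says 22 mm ahead. From here on I use tip z = TCP z + 17 mm. I'll reopen and go down another 38 mm.

Request:
{"method": "servo_tool", "body": {"commands": [[[0,0,0],0,45],[[0,0,0],0,45],[[0,0,0],0,45],[[0,0,0],0,45],[[0,0,20],0,45],[[0,0,10],0,45],[[0,0,8],0,45],[[0,0,0],0,30],[[0,0,0],0,10],[[0,0,0],0,10],[[0,0,0],0,10],[[0,0,0],0,10]]}}

```text
time_s: 4.92
eef_pos: [0.4371, -0.0793, 0.028]
eef_rot: [0.0, 1.0, -0.0, 0.0]
wrist_force: [1.3, -0.4, 2.0]
opening: 0.2
grasp_force: 58.7
```

Request:
{"method": "servo_tool", "body": {"commands": [[[0,0,-10],0,10],[[0,0,-20],0,10],[[0,0,-30],0,10],[[0,0,-30],0,10],[[0,0,-20],0,10],[[0,0,0],0,10]]}}

```text
time_s: 5.68
eef_pos: [0.4381, -0.0797, 0.1396]
eef_rot: [0.001, 1.0, -0.0, 0.002]
wrist_force: [-0.2, 0.0, 0.0]
opening: 0.2
grasp_force: 58.6
```

```bash
python3 - <<'E'
from h import *
s=snap('scene','s3'); w=snap('wrist','w3'); o=ctrl.get_obs(); print(o['eef_pos'],o['opening'],o['grasp_force'])
W=cloud(s); m=(np.hypot(W[...,0]-.437,W[...,1]+.079)<.03); q=W[m&(W[...,2]>.045)]; print('thin lowest',q[:,2].min()); 
t=W[m&(W[...,2]<.045)&(W[...,2]>.03)]; print('wide',((t.max(0)+t.min(0))/2).round(4),t[:,2].max())
a=cv2.resize(s['color'][90:210,230:350,::-1],(400,400)); b=cv2.resize(w['color'][150:350,220:420,::-1],(400,400)); cv2.imwrite('pics/c3.png',np.hstack([a,b]))
Ww=wcloud(w); m=(np.hypot(Ww[...,0]-.437,Ww[...,1]+.079)<.03)
q=Ww[m&(Ww[...,2]>.045)]; print('w low',q[:,2].min())
t=Ww[m&(Ww[...,2]<.043)&(Ww[...,2]>.03)]; print('wide',((t.max(0)+t.min(0))/2).round(4))
E
```

```text
[ 0.43650721 -0.07899526  0.13739542] 0.20077228631114163 58.59457612037659
thin lowest 0.11307130995123812
wide [ 0.4378 -0.0772  0.0358] 0.04148862481717914
w low 0.10983984570522953
wide [ 0.4373 -0.0801  0.0351]
```

View pics/c3.png

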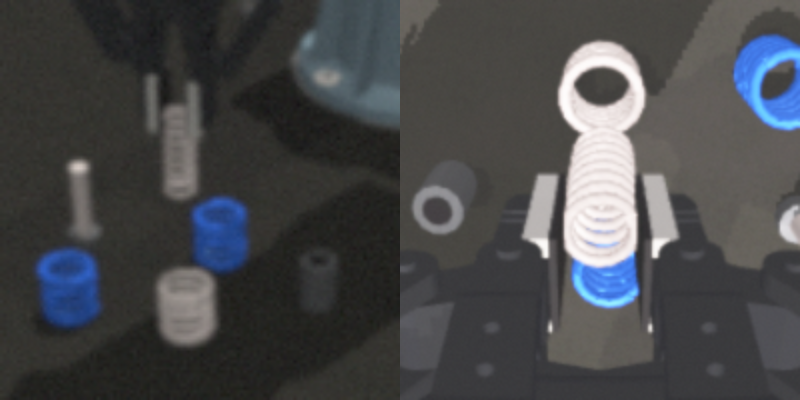

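The thin spring is held upright (right half, at about (600,195)) and the wide spring still stands where it was (left half, at (187,305)). Next is the inner tray's bay.

Request:
{"method": "servo_tool", "body": {"commands": [[[16.2,-37.3,0],0,10],[[16.2,-37.3,0],0,10],[[16.2,-37.3,0],0,10],[[16.2,-37.3,0],0,10],[[16.2,-37.3,0],0,10],[[16.2,-37.3,0],0,10],[[16.2,-37.3,0],0,10],[[16.2,-37.3,0],0,10],[[16.2,-37.3,0],0,10],[[16.2,-37.3,0],0,10],[[0,0,0],0.06,10],[[0,0,30],0,10],[[0,0,30],0,10],[[0,0,25],0,10],[[0,0,10],0,10],[[0,0,0],0,10],[[0,0,0],0,10]]}}

```text
time_s: 7.9
eef_pos: [0.5996, 0.294, 0.0437]
eef_rot: [-0.0, 1.0, -0.03, 0.001]
wrist_force: [0.7, -0.1, -0.2]
opening: 0.201
grasp_force: 58.7
```

Request:
{"method": "servo_tool", "body": {"commands": [[[0,0,8],0,10],[[0,0,3],0,10],[[0,0,1],0,10],[[0,0,0],0,10],[[0,0,0],0,10]]}}

```text
time_s: 8.52
eef_pos: [0.5991, 0.2938, 0.031]
eef_rot: [0.0, 1.0, -0.03, 0.0]
wrist_force: [-0.3, -0.6, 3.6]
opening: 0.198
grasp_force: 59.0
```

Request:
{"method": "servo_tool", "body": {"commands": [[[0,0,0],0,20],[[0,0,0],0,26],[[0,0,0],0,40],[[0,0,0],0,40],[[0,0,0],0,40],[[0,0,-10],0,40],[[0,0,-30],0,40],[[0,0,-40],0,40],[[0,0,-10],0,60],[[0,0,0],-0.06,60],[[0,0,0],0,60]]}}

```text
time_s: 9.9
eef_pos: [0.5985, 0.2937, 0.1203]
eef_rot: [0.0, 1.0, -0.0, -0.0]
wrist_force: [-0.3, -0.4, 0.5]
opening: 0.699
grasp_force: 0.0
```

```bash
python3 - <<'E'
from h import *
o=ctrl.get_obs(); print(o['eef_pos'],o['opening'])
s=snap('scene','s4'); W=cloud(s)
m=(np.hypot(W[...,0]-.599,W[...,1]-.294)<.035)&(W[...,2]>.02)&(W[...,2]<.075); q=W[m]
for z in(.02,.03,.04,.05):
    t=q[(q[:,2]>z)&(q[:,2]<z+.01)]; print(z,len(t),((t.max(0)+t.min(0))/2).round(4)[:2])
print(q[:,2].max())
E
```

```text
[0.59849785 0.29370868 0.12029882] 0.69928279958991
0.02 47 [0.6004 0.295 ]
0.03 42 [0.5996 0.2947]
0.04 51 [0.6002 0.2945]
0.05 81 [0.6    0.2942]
0.06052590913193103
```

Request:
{"method": "servo_tool", "body": {"commands": [[[-16.1,37.3,0],0,55],[[-16.1,37.3,0],0,55],[[-16.1,37.3,0],0,55],[[-16.1,37.3,0],0,55],[[-16.1,37.3,0],0,55],[[-16.1,37.3,0],0,55],[[-16.1,37.3,0],0,55],[[-16.1,37.3,0],0,55],[[-16.1,37.3,0],0,55],[[-16.1,37.3,0],0,55],[[0,0,0],0,55],[[0,0,40],0,55],[[0,0,40],0,55],[[0,0,30],0,55],[[0,0,15],0,55],[[0,0,0],0,55],[[0,0,0],0,40],[[0,0,0],0,20],[[0,0,0],0,20],[[0,0,0],0,20]]}}

```text
time_s: 12.45
eef_pos: [0.4391, -0.0795, -0.0029]
eef_rot: [0.0, 1.0, -0.0, 0.001]
wrist_force: [-0.8, 2.2, 6.7]
opening: 0.427
grasp_force: 60.5
```

Request:
{"method": "servo_tool", "body": {"commands": [[[0,0,-10],0,20],[[0,0,-40],0,20],[[0,0,-45],0,20],[[38.4,13.8,0],0,20],[[38.4,13.8,0],0,20],[[38.4,13.8,0],0,20],[[38.4,13.8,0],0,20],[[38.4,13.8,0],-0.026,20],[[0,0,0],0,20],[[0,0,0],0,20]]}}

```text
time_s: 13.7
eef_pos: [0.6289, -0.1478, 0.0906]
eef_rot: [-0.0, 1.0, 0.013, -0.001]
wrist_force: [-0.3, -0.0, -1.0]
opening: 0.42
grasp_force: 60.3
```

```bash
python3 - <<'E'
from h import *
s=snap('scene','s5');w=snap('wrist','w5'); o=ctrl.get_obs(); p=o['eef_pos'];print(p,o['opening'],o['grasp_force'])
for W in(cloud(s),wcloud(w)):
    m=(np.hypot(W[...,0]-p[0],W[...,1]-p[1])<.04)&(W[...,2]>.05); print('low',np.sort(W[m][:,2])[:5])
cv2.imwrite('pics/w5c.png',w['color'][100:400,120:520,::-1])
E
```

```text
[ 0.62870338 -0.14763231  0.09076069] 0.4233479672145151 60.30005492269993
low [0.09275838 0.09350245 0.09359193 0.09367149 0.09413418]
low [0.09353434 0.09361752 0.09361883 0.09383849 0.09400246]
```

View pics/w5c.png

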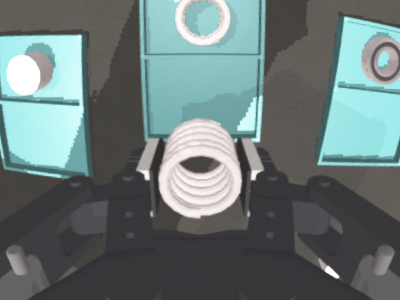

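The wide spring is gripped upright (crop (200,165)) above the empty bay of the tray with the wide-spring sample. Lowering it.

Request:
{"method": "servo_tool", "body": {"commands": [[[2,0,30],0,20],[[0,0,30],0,20],[[0,0,20],0,20],[[0,0,7],0,20],[[0,0,2],0,20],[[0,0,0],0,20],[[0,0,0],0,20]]}}

```text
time_s: 14.68
eef_pos: [0.6325, -0.1484, 0.0028]
eef_rot: [0.0, 1.0, 0.013, 0.001]
wrist_force: [-0.0, 0.9, -0.8]
opening: 0.426
grasp_force: 60.3
```

Request:
{"method": "servo_tool", "body": {"commands": [[[0,0,1.5],0,20],[[0,0,0.5],0,20],[[0,0,0],0,20]]}}

```text
time_s: 15.05
eef_pos: [0.632, -0.1482, 0.0002]
eef_rot: [0.0, 1.0, 0.013, 0.0]
wrist_force: [-1.0, -0.1, 3.5]
opening: 0.426
grasp_force: 60.8
```

Request:
{"method": "servo_tool", "body": {"commands": [[[0,0,0],0,40],[[0,0,0],0,46],[[0,0,0],0,52],[[0,0,0],0,52],[[0,0,-10],0,52],[[0,0,-35],0,52],[[0,0,-45],0,52],[[0,0,0],0.026,52],[[-36.6,31,0],0,52],[[-36.6,31,0],0,52],[[-36.6,31,0],0,52],[[-36.6,31,0],0,52],[[-36.6,31,0],0,52],[[0,0,0],0,52],[[0,0,0],0,52]]}}

```text
time_s: 16.92
eef_pos: [0.4489, -0.3029, 0.0896]
eef_rot: [-0.0, 1.0, -0.001, 0.0]
wrist_force: [0.5, 0.1, 0.0]
opening: 0.61
grasp_force: 0.0
```

```bash
python3 - <<'E'
from h import *
s=snap('scene','s6');w=snap('wrist','w6'); o=ctrl.get_obs(); p=o['eef_pos'];print(p,o['opening'],o['eef_rot'])
def mid(W,x,y,r,z0,z1):
    t=W[(np.hypot(W[...,0]-x,W[...,1]-y)<r)&(W[...,2]>z0)&(W[...,2]<z1)]
    return (len(t),((t.max(0)+t.min(0))/2).round(4)[:2],t[:,2].max().round(4)) if len(t) else None
for W in(cloud(s),wcloud(w)):
    print('tappet',mid(W,.449,-.3035,.028,.02,.035)); print('wide',mid(W,.632,-.148,.03,.035,.06))
E
```

```text
[ 0.44945052 -0.30231873  0.08961114] 0.6083618626268402 [-1.30405215e-04  9.99999903e-01  4.15922408e-04  5.63057741e-05]
tappet (115, array([ 0.4487, -0.3018]), np.float64(0.027))
wide (150, array([ 0.6306, -0.1455]), np.float64(0.0439))
tappet (1505, array([ 0.4478, -0.3046]), np.float64(0.0268))
wide (272, array([ 0.6187, -0.1475]), np.float64(0.0428))
```

Request:
{"method": "servo_tool", "body": {"commands": [[[-0.5,1,40],0,52],[[0,0,35],0,52],[[0,0,18],0,52],[[0,0,5],0,52],[[0,0,0],0,36],[[0,0,0],0,20],[[0,0,0],0,20],[[0,0,0],0,20],[[0,0,-10],0,20],[[0,0,-30],0,20],[[0,0,-40],0,20],[[0,0,0],0,20]]}}

```text
time_s: 18.52
eef_pos: [0.4502, -0.3062, 0.0755]
eef_rot: [0.003, 1.0, -0.0, 0.002]
wrist_force: [-0.0, -0.4, -1.1]
opening: 0.369
grasp_force: 59.6
```

Request:
{"method": "servo_tool", "body": {"commands": [[[17.5,-38,0],0,20],[[17.5,-38,0],0,20],[[17.5,-38,0],0,20],[[17.5,-38,0],0,20],[[17.5,-38,0],0,20],[[17.5,-38,0],0,20],[[17.5,-38,0],0,20],[[17.5,-38,0],0.024,20],[[0,0,0],0,20],[[0,0,30],0,20],[[0,0,30],0,20],[[0,0,10],0,20],[[0,0,3],0,20],[[0,0,0],0,20],[[0,0,0],0,20]]}}

```text
time_s: 20.4
eef_pos: [0.5892, -0.0004, -0.0001]
eef_rot: [0.0, 1.0, -0.012, 0.001]
wrist_force: [-0.7, 0.3, -0.8]
opening: 0.367
grasp_force: 59.7
```

```bash
python3 - <<'E'
from h import *
s=snap('scene','s7'); w=snap('wrist','w7'); print(ctrl.get_obs()['eef_pos'])
a=cv2.resize(s['color'][200:300,240:360,::-1],(400,400)); b=cv2.resize(w['color'][120:320,220:420,::-1],(400,400)); cv2.imwrite('pics/c7.png',np.hstack([a,b]))
E
```

```text
[ 5.89014951e-01 -2.58295210e-04 -3.80355030e-04]
```

View pics/c7.png

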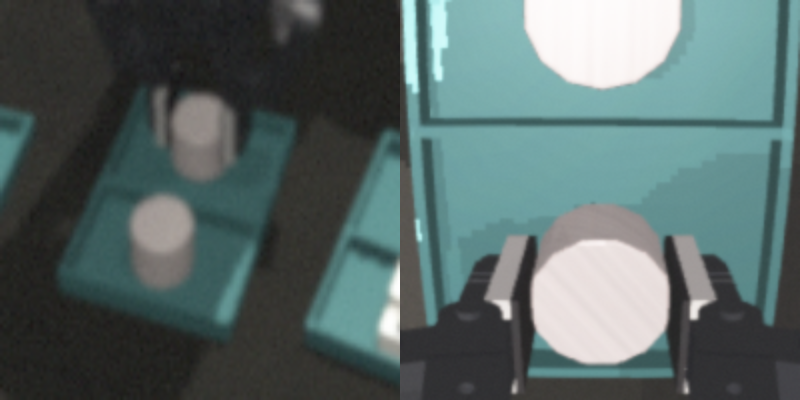

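The tappet (right half, (600,300)) hangs centred in the empty bay beside its sample. I'll lower it to contact.

Request:
{"method": "servo_tool", "body": {"commands": [[[0,0,3],0,20],[[0,0,1],0,20],[[0,0,1],0,20],[[0,0,0],0,20]]}}

```text
time_s: 21.0
eef_pos: [0.5889, -0.0002, -0.0041]
eef_rot: [0.0, 1.0, -0.012, 0.0]
wrist_force: [-6.5, 0.2, 16.9]
opening: 0.367
grasp_force: 61.6
```

Request:
{"method": "servo_tool", "body": {"commands": [[[0,0,-1],0,36],[[0,0,0],0,42],[[0,0,0],0,48],[[0,0,0],0,48],[[0,0,-10],0,48],[[0,0,-35],0,48],[[0,0,-45],0,48],[[-19.4,-36.2,0],0,48],[[-19.4,-36.2,0],0,48],[[-19.4,-36.2,0],0,48],[[-19.4,-36.2,0],0,48],[[-19.4,-36.2,0],0,48],[[-19.4,-36.2,0],-0.138,48],[[-19.4,-36.2,0],0,48],[[-19.4,-36.2,0],0,48],[[0,0,0],-0.138,48],[[0,0,0],-0.138,48],[[0,0,0],0,48]]}}

```text
time_s: 23.25
eef_pos: [0.4306, 0.2876, 0.0854]
eef_rot: [-0.0, 0.981, 0.193, 0.0]
wrist_force: [0.6, 0.1, 0.6]
opening: 0.562
grasp_force: 0.0
```

```bash
cat >> h.py <<'E'
def mid(W,x,y,r,z0,z1):
    t=W[(np.hypot(W[...,0]-x,W[...,1]-y)<r)&(W[...,2]>z0)&(W[...,2]<z1)]
    if len(t)<5: return None
    return len(t),((t.max(0)+t.min(0))/2).round(4)[:2],t[:,2].max().round(4),cv2.minAreaRect((t[:,:2]*1000).astype(np.float32))
E
python3 - <<'E'
from h import *
s=snap('scene','s8');w=snap('wrist','w8'); o=ctrl.get_obs(); p=o['eef_pos'];q=o['eef_rot'];print(p,o['opening'],'psi',2*np.arctan2(q[2],q[1]))
for W in(cloud(s),wcloud(w)):
    print('cap',mid(W,.4405,.2927,.033,.013,.04)); print('top',mid(W,.4405,.2927,.02,.024,.04)); print('tappet',mid(W,.589,0,.03,.02,.05))
E
```

```text
[0.430656   0.28740279 0.08512794] 0.562402329066818 psi 0.3868636796812507
cap (220, array([0.4403, 0.2944]), np.float64(0.0298), ((440.35064697265625, 293.1458740234375), (50.583255767822266, 22.795886993408203), 24.9619197845459))
top (87, array([0.4418, 0.2938]), np.float64(0.0298), ((441.831787109375, 293.7222595214844), (23.486705780029297, 21.883066177368164), 18.525129318237305))
tappet (223, array([0.5889, 0.0022]), np.float64(0.0306), ((589.2247924804688, 2.5964298248291016), (32.852046966552734, 33.7952766418457), 74.29643249511719))
cap (1889, array([0.4387, 0.2923]), np.float64(0.0287), ((438.7856750488281, 292.4271240234375), (48.01729202270508, 22.643747329711914), 22.750347137451172))
top (889, array([0.4382, 0.2924]), np.float64(0.0287), ((438.5162353515625, 292.3360290527344), (21.964929580688477, 22.14093017578125), 21.638214111328125))
tappet (493, array([0.5866, 0.002 ]), np.float64(0.0295), ((586.8679809570312, 1.5419063568115234), (33.16226577758789, 33.50989532470703), 18.960817337036133))
```

Request:
{"method": "servo_tool", "body": {"commands": [[[10.5,-1.6,0],-0.006,40],[[0,0,40],0,40],[[0,0,35],0,40],[[0,0,16],0,40],[[0,0,5],0,40],[[0,0,0],0,30],[[0,0,0],0,10],[[0,0,0],0,10],[[0,0,0],0,10],[[0,0,0],0,10]]}}

```text
time_s: 24.6
eef_pos: [0.4407, 0.2933, -0.01]
eef_rot: [-0.0, 0.98, 0.197, 0.001]
wrist_force: [-1.5, -0.3, 7.7]
opening: 0.242
grasp_force: 59.4
```

Request:
{"method": "servo_tool", "body": {"commands": [[[0,0,-10],0,10],[[0,0,-40],0,10],[[0,0,-40],0,10],[[15.6,38.6,0],0,10],[[15.6,38.6,0],0,10],[[15.6,38.6,0],0,10],[[15.6,38.6,0],0,10],[[15.6,38.6,0],0,10],[[0,0,0],0.135,10],[[0,0,0],0.135,10],[[0,0,0],0.135,10],[[0,0,0],0.135,10],[[0,0,0],0,10],[[0,0,0],0,10]]}}

```text
time_s: 26.35
eef_pos: [0.5858, 0.1448, 0.0788]
eef_rot: [0.0, 0.997, -0.071, -0.0]
wrist_force: [-0.4, -0.2, 0.2]
opening: 0.243
grasp_force: 58.9
```

Request:
{"method": "servo_tool", "body": {"commands": [[[1.5,0,40],0,10],[[0,0,30],0,10],[[0,0,8],0,10],[[0,0,3],0,10],[[0,0,1.5],0,10],[[0,0,0],0,10],[[0,0,0],0,10]]}}

```text
time_s: 27.22
eef_pos: [0.588, 0.1446, -0.003]
eef_rot: [-0.0, 0.997, -0.072, 0.001]
wrist_force: [0.5, -0.5, -1.6]
opening: 0.244
grasp_force: 58.9
```

```bash
python3 - <<'E'
from h import *
s=snap('scene','s9'); w=snap('wrist','w9'); print(ctrl.get_obs()['eef_pos'])
a=cv2.resize(s['color'][225:305,310:410,::-1],(400,400)); b=cv2.resize(w['color'][120:320,220:420,::-1],(400,400)); cv2.imwrite('pics/c9.png',np.hstack([a,b]))
E
```

```text
[ 0.58774173  0.14465877 -0.00328831]
```

View pics/c9.png

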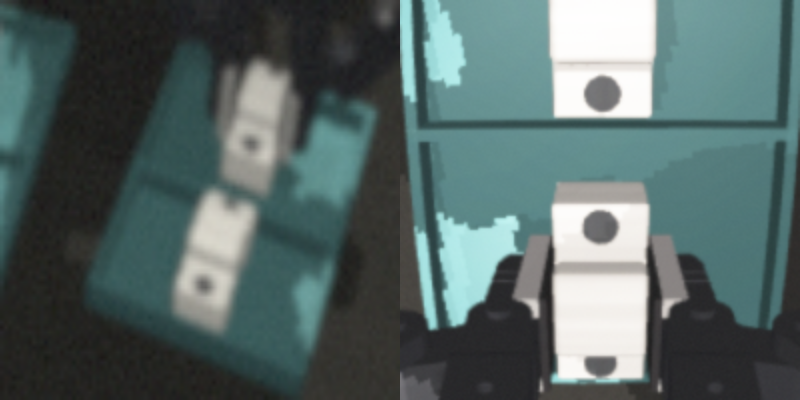

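The cap (right half, (600,290)) is aligned with its sample and sits between the divider and the near wall. Setting it down.

Request:
{"method": "servo_tool", "body": {"commands": [[[0,0,2],0,10],[[0,0,1],0,10],[[0,0,0.5],0,10],[[0,0,0],0,10]]}}

```text
time_s: 27.82
eef_pos: [0.5873, 0.1446, -0.007]
eef_rot: [0.0, 0.997, -0.072, -0.0]
wrist_force: [-3.4, -0.1, 5.4]
opening: 0.242
grasp_force: 59.6
```

Request:
{"method": "servo_tool", "body": {"commands": [[[0,0,0],0,24],[[0,0,0],0,30],[[0,0,0],0,38],[[0,0,0],0,38],[[0,0,-10],0,38],[[0,0,-40],0,38],[[0,0,-40],0,60],[[-38.7,13.6,0],0,60],[[-38.7,13.6,0],0,60],[[-38.7,13.6,0],0,60],[[-38.7,13.6,0],0,60],[[0,0,0],-0.085,60],[[0,0,0],0,60],[[0,0,0],0,60]]}}

```text
time_s: 29.58
eef_pos: [0.4272, 0.113, 0.0833]
eef_rot: [-0.0, 1.0, -0.03, 0.001]
wrist_force: [-0.2, 0.0, 0.4]
opening: 0.704
grasp_force: 0.0
```

```bash
python3 - <<'E'
from h import *
s=snap('scene','s10');w=snap('wrist','w10'); o=ctrl.get_obs(); p=o['eef_pos'];q=o['eef_rot'];print(p,o['opening'],'psi',2*np.arctan2(q[2],q[1]))
for W in(cloud(s),wcloud(w)):
    print('bearing',mid(W,.4265,.113,.03,.006,.02)); print('cap',mid(W,.587,.145,.035,.018,.05))
E
```

```text
[0.42693759 0.11304869 0.0829169 ] 0.7017971655038606 psi -0.06013901453195259
bearing (192, array([0.4264, 0.1139]), np.float64(0.0131), ((426.8666076660156, 114.20655059814453), (42.09056091308594, 40.43360900878906), 12.428892135620117))
cap (242, array([0.5869, 0.1472]), np.float64(0.0331), ((587.3930053710938, 147.1117706298828), (21.863374710083008, 48.84537887573242), 82.04395294189453))
bearing (1776, array([0.4245, 0.1119]), np.float64(0.0129), ((424.4429626464844, 111.81062316894531), (40.69173049926758, 41.80498504638672), 86.63550567626953))
cap (1021, array([0.5721, 0.1467]), np.float64(0.032), ((573.370361328125, 146.8041229248047), (22.164993286132812, 25.808460235595703), 80.95380401611328))
```

Request:
{"method": "servo_tool", "body": {"commands": [[[-1,0,40],0,58],[[0,0,35],0,58],[[0,0,15],0,58],[[0,0,5],0,58],[[0,0,3],0,58],[[0,0,1],0,58],[[0,0,0],0,58]]}}

```text
time_s: 30.55
eef_pos: [0.426, 0.1131, -0.0157]
eef_rot: [-0.0, 1.0, -0.03, 0.001]
wrist_force: [0.2, 0.7, 0.3]
opening: 0.68
grasp_force: 0.0
```

Request:
{"method": "servo_tool", "body": {"commands": [[[0,0,0],0,45],[[0,0,0],0,25],[[0,0,0],0,25],[[0,0,0],0,25],[[0,0,0],0,25],[[0,0,-5],0,25],[[0,0,-15],0,25],[[0,0,-20],0,25],[[0,0,-20],0,25],[[0,0,-20],0,25],[[0,0,-20],0,25],[[0,0,0],0,25]]}}

```text
time_s: 32.05
eef_pos: [0.427, 0.1131, 0.0857]
eef_rot: [-0.0, 1.0, -0.03, 0.002]
wrist_force: [0.0, 0.3, -1.0]
opening: 0.458
grasp_force: 60.4
```

```bash
python3 - <<'E'
from h import *
s=snap('scene','s11');w=snap('wrist','w11'); o=ctrl.get_obs(); p=o['eef_pos'];print(p,o['opening'],o['grasp_force'])
for W in(cloud(s),wcloud(w)):
    m=(np.hypot(W[...,0]-p[0],W[...,1]-p[1])<.04)&(W[...,2]>.05); print('low',np.sort(W[m][:,2])[:5])
cv2.imwrite('pics/w11c.png',np.hstack([cv2.resize(s['color'][110:210,310:410,::-1],(400,400)),cv2.resize(w['color'][120:320,220:420,::-1],(400,400))]))
E
```

```text
[0.42528678 0.11308811 0.08372841] 0.45675853895403257 60.42011300101876
low [0.09989242 0.10016856 0.10055968 0.10094696 0.10096384]
low [0.09745214 0.09778683 0.09779626 0.09787177 0.09803322]
```

View pics/w11c.png

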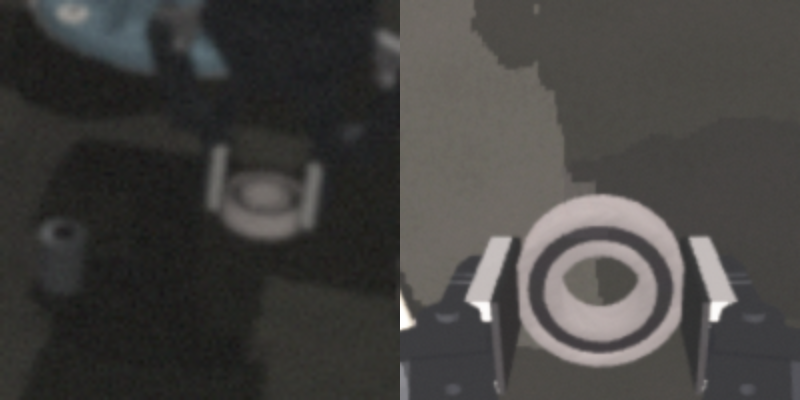

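The bearing is gripped level (right half, (600,285)). Carrying it to the bearing tray.

Request:
{"method": "servo_tool", "body": {"commands": [[[20.5,40.5,0],0,25],[[20.5,40.5,0],0,25],[[20.5,40.5,0],0,25],[[20.5,40.5,0],0,25],[[20.5,40.5,0],0,25],[[20.5,40.5,0],0,25],[[20.5,40.5,0],0,25],[[20.5,40.5,0],0,25],[[20.5,40.5,0],0,25],[[20.5,40.5,0],0,25],[[0,0,0],0,25],[[0,0,0],0,25]]}}

```text
time_s: 33.65
eef_pos: [0.6049, -0.3023, 0.0818]
eef_rot: [-0.001, 1.0, -0.03, -0.001]
wrist_force: [-0.3, 0.1, -0.9]
opening: 0.458
grasp_force: 60.6
```

Request:
{"method": "servo_tool", "body": {"commands": [[[1,1,40],0,25],[[0,0,30],0,25],[[0,0,15],0,25],[[0,0,5],0,25],[[0,0,1.5],0,25],[[0,0,0],0,25],[[0,0,0],0,25]]}}

```text
time_s: 34.52
eef_pos: [0.6076, -0.3049, -0.0067]
eef_rot: [0.001, 1.0, -0.03, 0.001]
wrist_force: [-0.5, -0.7, -0.7]
opening: 0.458
grasp_force: 60.6
```

```bash
python3 - <<'E'
from h import *
s=snap('scene','s12');w=snap('wrist','w12')
cv2.imwrite('pics/w12c.png',np.hstack([cv2.resize(s['color'][180:270,90:200,::-1],(400,400)),cv2.resize(w['color'][120:320,220:420,::-1],(400,400))]))
E
```

```text
(no output)
```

View pics/w12c.png

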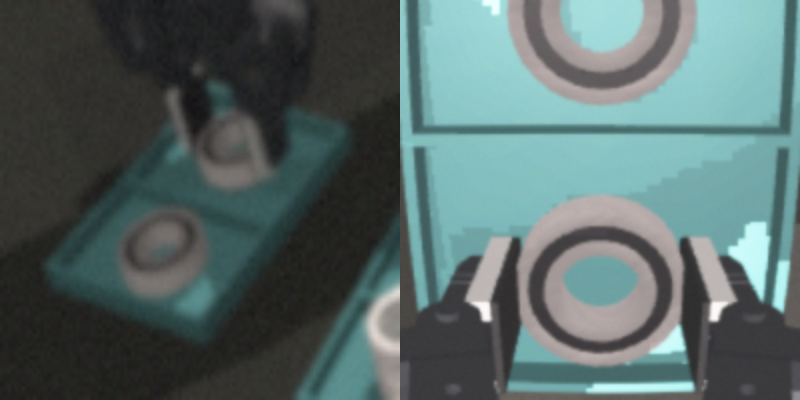

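The bearing is centred between the walls (right half, (600,280)), so I'll lower it the last few mm, release and retreat.

Request:
{"method": "servo_tool", "body": {"commands": [[[0,0,3],0,25],[[0,0,1.5],0,25],[[0,0,1],0,25],[[0,0,0],0,25]]}}

```text
time_s: 35.12
eef_pos: [0.6069, -0.3044, -0.0122]
eef_rot: [-0.0, 1.0, -0.03, -0.0]
wrist_force: [-4.6, 2.9, 8.1]
opening: 0.457
grasp_force: 61.5
```

Request:
{"method": "servo_tool", "body": {"commands": [[[0,0,0],0,42],[[0,0,0],0,46],[[0,0,0],0,50],[[0,0,0],0,50],[[0,0,-10],0,50],[[0,0,-40],0,50],[[0,0,-50],0,50],[[0,0,-50],0,50],[[-40,0,-30],0,50],[[-50,0,0],0,50],[[-50,0,0],0,50],[[-50,0,0],0,50],[[0,0,0],0,50],[[0,0,0],0,50]]}}

```text
time_s: 36.88
eef_pos: [0.4181, -0.2939, 0.1679]
eef_rot: [0.001, 1.0, -0.03, 0.001]
wrist_force: [-0.5, 0.8, 0.1]
opening: 0.588
grasp_force: 0.0
```

```bash
python3 - <<'E'
from h import *
s=snap('scene','s13');t=snap('top','t13'); 
for n,W in(('scene',cloud(s)),('top',cloud(t))):
    for k,x,y,r,z0,z1 in(('thin',.6,.294,.03,.04,.07),('cap',.587,.146,.034,.017,.05),('tappet',.589,.001,.03,.022,.05),('wide',.631,-.147,.03,.035,.06),('bearing',.607,-.303,.03,.0125,.03)):
        m=mid(W,x,y,r,z0,z1); print(n,k,m[:3] if m else m)
cv2.imwrite('pics/s13c.png',cv2.resize(s['color'][130:350,80:510,::-1],(798,408)))
E
```

```text
scene thin (134, array([0.5995, 0.2943]), np.float64(0.0599))
scene cap (247, array([0.5871, 0.1472]), np.float64(0.0344))
scene tappet (209, array([0.5887, 0.0022]), np.float64(0.0306))
scene wide (147, array([ 0.6309, -0.1457]), np.float64(0.0446))
scene bearing (192, array([ 0.6071, -0.302 ]), np.float64(0.0165))
top thin (61, array([0.5993, 0.2921]), np.float64(0.0622))
top cap (181, array([0.5882, 0.1449]), np.float64(0.0367))
top tappet (148, array([5.89e-01, 4.00e-04]), np.float64(0.034))
top wide (97, array([ 0.6311, -0.1483]), np.float64(0.0464))
top bearing (166, array([ 0.6082, -0.3038]), np.float64(0.0209))
```

View pics/s13c.png

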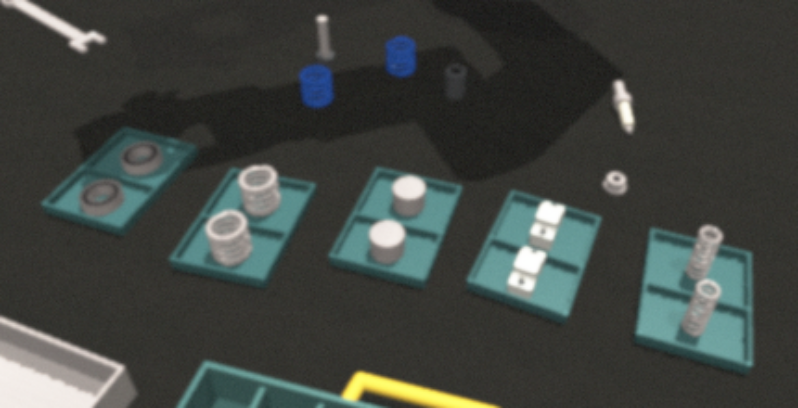

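All five parts stand upright in the right bays: bearing (142,157), wide spring (259,190), tappet (408,195), cap (546,222) and thin spring (705,252). The blue springs and other bits haven't moved.

```bash
python3 -c "
from bench import ctrl
print(ctrl.hand_in())"
```

```text
the job is handed in; nothing more can be done
None
```

The job is handed in at about 37 s of the 128 s allowed: the springs are apart and all five parts stand upright and released in their matching trays, confirmed by a final camera check.

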